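# Set the carton gauge's length stop to the green size

### The job

The next batch goes into the green carton size: gently push the orange length stop along its rail until its spring pin drops into the notch of the green index block, riding on over the red block if that comes first. Leave the stop clicked in there and move clear. Only push: do not squeeze the stop, pull its black pin knob up, pick anything up or disturb the other things on the bench.

Things in the scene. Friction and masses are not known exactly. Their poses are not given: they have to be found in the camera images.
- gauge: Fixed gauge: dark steel plate 135 (x) x 460 (y) x 10 mm on the bench with an aluminium rail along y (36 wide, 446 long, top 34 mm above the bench, centre line at x = -20 mm) and black end caps 35 mm high. Origin on the bench, half-way along the rail, 20 mm to +x of its centre line. Index blocks sit on the plate at x 20 to 81 mm, at most 32 mm above the bench.
- stop (a joint): Travel (m) of the orange stop along the gauge's +y: 0 to 0.37; its middle is at gauge y = value - 0.185. It starts on the -y side of both index blocks and cannot leave the rail. It drags with about 0.5 N; riding up a hump takes some 4 to 12 N, at its top the force falls away, and 4 to 5 mm farther on the stop jumps forward by itself into the notch.
- stop_back (a point): Centre of the flat -y end face of the orange stop block, the face to push on, 56 mm above the bench; axes as the gauge's. The block is 60 x 60 mm, from 36 to 76 mm above the bench, centred over the rail. From its +x side a steel arm (36 mm long in y) carrying the pin reaches to 73 mm from the rail's centre line, over the index blocks.
- stop_front (a point): Centre of the opposite, +y end face of the orange stop block, 56 mm above the bench; pushing on it drives the stop back to -y.
- stop_mark (a point): Point on the spring pin's axis, level with the top of the stop (76 mm above the bench), 55 mm to the +x side of the block's centre line. It travels with the stop, not with the pin's rise.
- pin (a joint): Rise (m) of the vertical spring pin: about 0 when down on plain plate or in a notch, up to 0.0045 on top of a hump. A spring of about 4 N presses it down. Its round black knob, 22 mm across, stands above the steel arm, its top 92 mm above the bench. Only pulling raises it farther, up to 0.014.
- green_index: Green index block fixed on the plate beyond the rail (54 mm long in y, 61 in x), axes as the gauge's. Two steel humps of 10 mm radius lie across it at y = -10 and +10 mm; the notch is between them at y = 0, in line with the white line. Origin on the plate, under the notch. A stop left within about 4 mm of the notch is drawn home by its pin.
- green_notch (a point): Point in the notch line of the green block, at the height of the hump tops (32 mm above the bench). The stop is home when stop_mark is straight above it.
- red_index: The red index block, the same as the green one; it may sit before or after the green one along the rail, its notch at least 80 mm from the green one.
- screw_carton: Loose small cardboard carton, 60 x 85 x 50 mm high, near side of the gauge; origin under its centre.
- latch: Loose steel latch, 30 x 75 mm, 28 mm high, near side of the gauge; origin under its centre.
- tape_roll: Loose clear tape roll lying flat, 90 mm across, 48 mm high, beyond the gauge; origin under its centre.
- marker: Loose yellow marker with black end, 130 x 16 x 16 mm; origin under its centre.
- part_tray: Loose blue open tray, 100 x 150 x 50 mm; origin under its centre.
- tall_carton: Loose cardboard carton, 90 x 130 x 110 mm high; origin under its centre.
- mug: Loose white mug, 80 mm across, 90 mm high; origin under its centre.

How it is judged:
By the outcome, as a careful person would: the job done as asked, in the order asked, and still so for the second after the job is handed in, with the robot touching nothing.
It also fails if it takes over 58 s, if anything falls off the work surface, if the arm or the gripper's body presses on something with over 40 N, if the wrist force passes 120 N, or if a joint passes its speed limit or range.

### The arm

A 6-joint arm with a two-finger parallel gripper is mounted at the origin on the work surface. World frame = base frame: x ahead of the robot, y to its left, z up, the work surface at z = 0. Lengths are in m, angles in rad, forces in N, time in s.
With the tool pointing down it reaches from about 0.35 to 0.775 m from the base axis. Payload 7.3 kg.
Tool frame: the origin (TCP) lies on the mounting face of the last link; the fingertips stand 178 mm ahead of it and the grasp point (between the pads) lies 159 mm ahead of it (robot.tcp_to_tips is the distance from the TCP to the fingertips, in m); z points along the fingers, y is the direction in which the jaws open and shut (so a half turn about z gives the same grasp; the last joint's range is limited). The gripper opens to 92 mm and grips with 3 to 60 N. Pads are 19 mm wide; open, the fingers measure 130 mm over their backs; the gripper's body (75 mm by 190 mm) begins 47 mm behind the grasp point.
Start: joints at [-1.355, 0.342, 1.524, -0, 1.275, -0.146], TCP at [0.186, -0.491, 0.405] pointing down, gripper open.
Joint ranges: [-2.53, 2.53], [-0.77, 2.02], [0.04, 2.7], [-1, 4.14], [0.28, 2.66], [-3.11, 3.11]. Speed limits (rad/s): [2.57, 2.57, 3.14, 3.14, 3.14, 3.14].

### API

Orientations are given as [roll, pitch, yaw] about the fixed x, y, z axes, in that order (R = Rz(yaw) Ry(pitch) Rx(roll)).
In Python, from cell import robot, viewer gives the robot as it stands.
- The arm moves only by the shell command python3 -m creep 'ROWS' [OPENING] [FORCE]. ROWS is JSON, a list that holds one entry, the list of rows, each a list of 6 numbers: the shift along the world's x, y, z in mm, then the turn, a rotation vector about the world's x, y, z in degrees. A call has 1 to 5 rows; each row shifts and turns the pose as measured when the row begins; what a row does not reach is not made up. A row lasts 1/12 s, in which the tool goes at most 41.7 mm and 7.16 degrees, less where a joint would pass 70% of its speed; a pose out of reach is approached as far as the arm can. A call with a gripper value outside its range is refused whole. OPENING is the closure, from -1 (fully open) to 1 (shut), set as the call begins (- or left out, the last holds). The fingers move at their own pace and stop on an object; FORCE is the grip in N (left out, the last holds). Time passes only in rows, so rows that do not move let the fingers close. It gives the time, the measured TCP pose, the force and the opening at its end, in the units of the state.
- robot.observe(): the state, without advancing time (a new reading comes with each control period).
- viewer.read_camera(name): name is "scene" or "top" or "wrist"; returns the picture (480x640x3 uint8, blue, green, red); there is no depth.
- viewer.camera_model(name): a dict with "fx", "fy", "cx", "cy" (pixels), "pose" (4x4, takes a point from camera to world coordinates); the wrist camera has in their place "mount" (4x4, takes a point from camera to tool coordinates, whose origin is the TCP and whose axes are the flange's). Camera axes: x right, y up, looking along -z (the intrinsics and any distortion apply to the point x, -y, -z); pixel columns grow to the right and rows downward; lengths in m; the calibration is good to about 2 mm. A picture is of the moment at which its call begins: read the wrist's pose just before it. camera_model takes no time and is no camera call.
- robot.hand_in(): hands the job in, once; it reports no verdict.
The state is a dict: "time": time; "qpos": joint angles; "qvel": joint speeds; "joint_efforts": joint torques, N m; "tool_pos": TCP position; "tool_rot": TCP orientation; "contact_force": force on the tool from outside, world axes, zero at the start; "torque": the same for the moment, N m; "opening": finger opening in m.
Only numpy, scipy, OpenCV 4.12 (cv2) and the standard library are available. Lean on these libraries where they do the work, as an engineer would, in place of code of your own. Each camera call takes 0.05 s, during which the arm holds its last target. There are 200 camera calls.

## Working session

There is one attempt and no reset: what is moved stays moved. The work goes in short steps, Python scripts to look and compute and a shell command to move; the robot and the scene stay as the last step left them, time stands still between calls to the robot, and variables do not carry over. Pictures are saved under pics/ and viewed, about 8 in all and at most 12, crops included, and the job is handed in when it is done.

```bash
ls; mkdir -p pics
python3 - <<'E'
from cell import robot, viewer
import cv2,json
for n in("scene","top"):
    im=viewer.read_camera(n); cv2.imwrite(f"pics/{n}0.png",im)
    m=viewer.camera_model(n); print(n,{k:(v.tolist() if hasattr(v,'tolist') else v) for k,v in m.items()})
print(robot.observe())
E
```

```text
pics
scene {'fx': 434.5678059270543, 'fy': 434.5678059270543, 'cx': 313.663252590788, 'cy': 229.23395026525355, 'pose': [[0.09670489885465657, -0.8439423801452878, 0.5276451663118096, 1.1256504252523887], [0.9952779331504977, 0.08645099768668531, -0.044136841557252664, -0.043122885927287816], [-0.008366499936289632, 0.5294218393622266, 0.8483174627962887, 1.0045468857126254], [0.0, 0.0, 0.0, 1.0]]}
top {'fx': 531.4181839335596, 'fy': 531.4181839335596, 'cx': 317.6766415609869, 'cy': 237.42629805311805, 'pose': [[0.004518051828402437, 0.9967076676535999, -0.0809531497114037, 0.42845940669058896], [-0.9998707422348695, 0.005751822305663493, 0.015013839044538206, 0.01821983875587637], [0.015430036628831988, 0.08087485258524518, 0.9966048224792752, 1.2078010928075402], [0.0, 0.0, 0.0, 1.0]]}
{'time': 0.1, 'qpos': array([-1.35499628e+00,  3.42642286e-01,  1.52490545e+00, -1.17830501e-05,
        1.27540788e+00, -1.45973808e-01]), 'qvel': array([ 0.00106588, -0.00263589, -0.00245527,  0.00041908,  0.00035203,
       -0.00054428]), 'joint_efforts': array([ 1.69992789e-03, -4.32002449e+01, -2.44694191e+01,  7.18783052e-02,
        5.26481203e-02, -5.95417237e-05]), 'tool_pos': array([ 0.18582176, -0.49088767,  0.40412548]), 'tool_rot': array([-3.14024255e+00, -1.87102358e-04,  3.61777163e-01]), 'contact_force': array([-0.31398677, -0.04141144,  0.0865487 ]), 'torque': array([ 0.04550713,  0.01410211, -0.05551118]), 'opening': 0.09168743238149644}
```

View pics/top0.png

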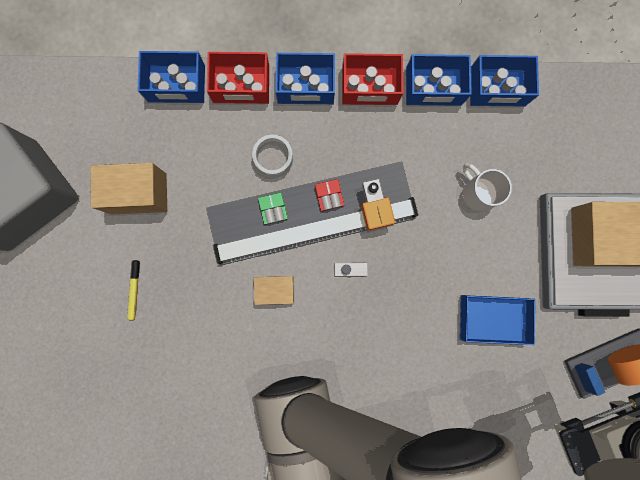

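View pics/scene0.png

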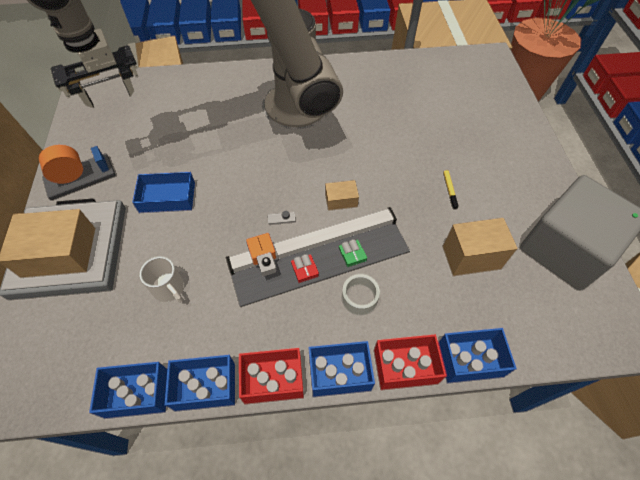

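The top view (image up is +x, left is +y) shows the orange stop at about (378,213), the red block at (330,195), the green block at (273,208), and the rail running from (413,208) to (218,254). The stop has to go to +y and ride over red first.

```bash
cat > h.py <<'E'
import numpy as np, cv2
from cell import robot, viewer
from scipy.spatial.transform import Rotation as R
def pose(n):
    m=viewer.camera_model(n)
    if 'pose' in m: return m,np.array(m['pose'])
    s=robot.observe(); T=np.eye(4); T[:3,:3]=R.from_euler('xyz',s['tool_rot']).as_matrix(); T[:3,3]=s['tool_pos']
    return m,T@np.array(m['mount'])
def ray(mp,uv,z):
    m,P=mp; d=P[:3,:3]@np.array([(uv[0]-m['cx'])/m['fx'],-(uv[1]-m['cy'])/m['fy'],-1])
    return P[:3,3]+d*(z-P[2,3])/d[2]
def blob(im,lo,hi,box=None):
    h=cv2.inRange(cv2.cvtColor(im,cv2.COLOR_BGR2HSV),lo,hi)
    if box: k=np.zeros_like(h); x0,y0,x1,y1=box; k[y0:y1,x0:x1]=255; h&=k
    c=cv2.findContours(h,cv2.RETR_EXTERNAL,cv2.CHAIN_APPROX_NONE)[0]
    return max(c,key=cv2.contourArea)
E
python3 - <<'E'
from h import *
im=cv2.imread('pics/top0.png'); mp=pose('top')
box=(200,155,425,270)
for n,lo,hi,z in(('orange',(8,120,100),(22,255,255),.076),('green',(45,100,60),(80,255,255),.03),('red',(0,150,80),(5,255,255),.03),('rail',(0,0,190),(180,40,255),.034)):
    c=blob(im,lo,hi,box); r=cv2.minAreaRect(c); b=cv2.boxPoints(r)
    w=np.array([ray(mp,p,z) for p in b]); print(n,r,'\n',w.round(4)[:,:2].tolist(),'ctr',ray(mp,r[0],z).round(4))
cv2.imwrite('pics/crop.png',cv2.resize(im[150:275,200:430],None,fx=3.4,fy=3.4,interpolation=cv2.INTER_CUBIC))
E
```

```text
orange ((377.6899108886719, 213.09764099121094), (27.470195770263672, 28.998889923095703), 76.60750579833984) 
 [[0.595, -0.0904], [0.61, -0.1513], [0.5522, -0.1646], [0.5374, -0.1039]] ctr [ 0.5736 -0.1276  0.076 ]
green ((272.41802978515625, 207.90164184570312), (27.37019920349121, 24.220909118652344), 76.75948333740234) 
 [[0.6132, 0.1353], [0.626, 0.0828], [0.5662, 0.0683], [0.5534, 0.1206]] ctr [0.5896 0.1018 0.03  ]
red ((323.30615234375, 196.1601104736328), (27.282957077026367, 12.067461013793945), 77.00537872314453) 
 [[0.6438, 0.0085], [0.6501, -0.0179], [0.5901, -0.0318], [0.5838, -0.0055]] ctr [ 0.6169 -0.0117  0.03  ]
rail ((289.45574951171875, 235.81492614746094), (15.455546379089355, 145.4216766357422), 76.55138397216797) 
 [[0.5053, 0.2228], [0.5825, -0.0899], [0.5489, -0.0978], [0.4722, 0.2143]] ctr [0.527  0.0631 0.034 ]
```

View pics/crop.png

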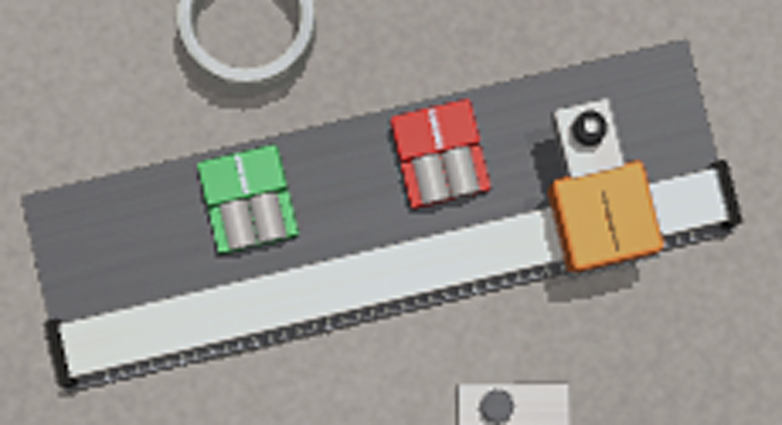

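```bash
python3 -m creep '[[[33,25,0,0,0,7],[33,25,0,0,0,7],[33,25,0,0,0,7],[33,25,0,0,0,7],[33,25,0,0,0,7]]]' 1 20
python3 -m creep '[[[33,25,0,0,0,7],[33,25,0,0,0,7],[33,25,0,0,0,7],[33,25,0,0,0,7],[33,25,0,0,0,7]]]'
```

```text
time: 0.52
tool_pos: [0.3485, -0.3667, 0.4016]
tool_rot: [-3.137, 0.001, 0.979]
contact_force: [-0.2, -0.2, 0.1]
opening: 0.0632
time: 0.93
tool_pos: [0.5133, -0.2385, 0.4003]
tool_rot: [-3.135, 0.0, 1.605]
contact_force: [0.6, -0.8, -0.1]
opening: 0.0296
```

```bash
python3 -m creep '[[[33,20,0,0,0,6],[33,20,0,0,0,6],[10,8,0,0,0,0],[0,0,0,0,0,0],[0,0,0,0,0,0]]]'
python3 - <<'E'
from h import *
mp=pose('wrist'); im=viewer.read_camera('wrist'); cv2.imwrite('pics/w1.png',im)
m,P=mp; print(P.round(3).tolist(), robot.observe()['tool_pos'],robot.observe()['tool_rot'])
E
```

```text
time: 1.35
tool_pos: [0.5975, -0.1801, 0.3967]
tool_rot: [-3.133, -0.004, 1.842]
contact_force: [-0.6, -0.4, 0.2]
opening: 0.001
[[0.964, -0.257, -0.071, 0.575], [0.267, 0.919, 0.291, -0.101], [-0.01, -0.299, 0.954, 0.377], [0.0, 0.0, 0.0, 1.0]] [ 0.59710664 -0.18042367  0.39667605] [-3.13245891 -0.00447085  1.84105606]
```

View pics/w1.png

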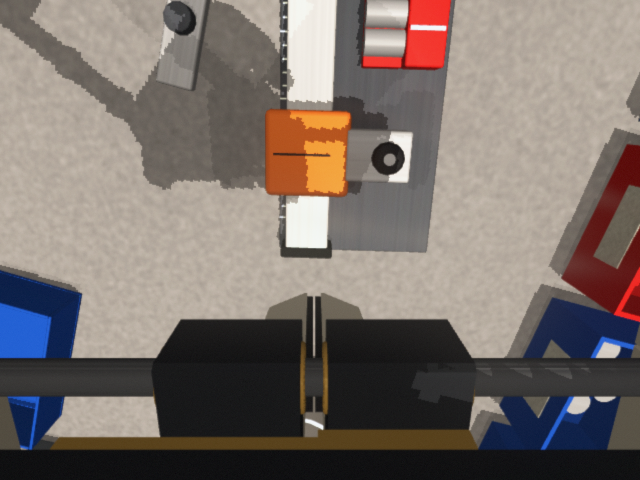

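The wrist view shows the stop at about (308,152), the pin knob at (388,158), red's humps ahead at (385,30), and the closed fingers behind at (315,310). Next I'll measure the stop from this view.

Run:
```python
from h import *
mp=pose('wrist'); im=cv2.imread('pics/w1.png')
r=cv2.minAreaRect(blob(im,(5,120,80),(24,255,255),(200,60,420,260))); print(r)
w=np.array([ray(mp,p,.076) for p in cv2.boxPoints(r)]); c=ray(mp,r[0],.076); print(w.round(4)[:,:2].tolist(),c)
a=np.radians(13.9); gy=np.array([-np.sin(a),np.cos(a)]); gx=np.array([gy[1],-gy[0]])
print('stop s,n',c[:2]@gy,c[:2]@gx)
t=robot.observe()['tool_pos'][:2]; print('tool s,n',t@gy,t@gx)
```

```text
((307.29241943359375, 152.46441650390625), (86.1688003540039, 86.1479721069336), 1.1934893131256104)
[[0.5523, -0.1667], [0.5398, -0.1088], [0.5965, -0.0944], [0.6125, -0.1514]] [ 0.57504311 -0.12947048  0.076     ]
stop s,n -0.26382060379327865 0.5271013808933807
tool s,n -0.3185819910638569 0.5362784276396207
```

```bash
python3 -m creep '[[[-6,-13,-20,0,0,-1.6],[0,0,-40,0,0,0],[0,0,-40,0,0,0],[0,0,-30,0,0,0],[0,0,0,0,0,0]]]'
python3 -m creep '[[[0,0,-15,0,0,0],[0,0,0,0,0,0]]]'
```

```text
time: 1.82
tool_pos: [0.585, -0.1992, 0.2667]
tool_rot: [-3.137, 0.002, 1.802]
contact_force: [-1.1, 1.2, -0.9]
opening: 0.0004
time: 1.98
tool_pos: [0.583, -0.2017, 0.2521]
tool_rot: [-3.135, 0.0, 1.798]
contact_force: [-0.1, 0.8, -0.3]
opening: 0.0006
```

```bash
python3 -m creep '[[[9,2,-13,0,0,0.8],[1,1,-12,0,0,0],[0,0,0,0,0,0]]]'
python3 - <<'E'
from h import *
s=robot.observe();t=s['tool_pos']
a=np.radians(13.9); gy=np.array([-np.sin(a),np.cos(a)]); gx=np.array([gy[1],-gy[0]])
print('tool s,n',t[:2]@gy,t[:2]@gx,t,s['tool_rot'],s['contact_force'])
im=viewer.read_camera('wrist'); cv2.imwrite('pics/w2.png',im)
E
```

```text
time: 2.23
tool_pos: [0.5929, -0.2018, 0.2326]
tool_rot: [-3.14, 0.005, 1.807]
contact_force: [0.3, 0.3, -0.1]
opening: 0.0006
tool s,n -0.3382651663189968 0.5270382033464673 [ 0.59286545 -0.20175022  0.23258322] [-3.13955389  0.0049321   1.80729791] [ 0.26840602  0.33483315 -0.10659408]
```

View pics/w2.png

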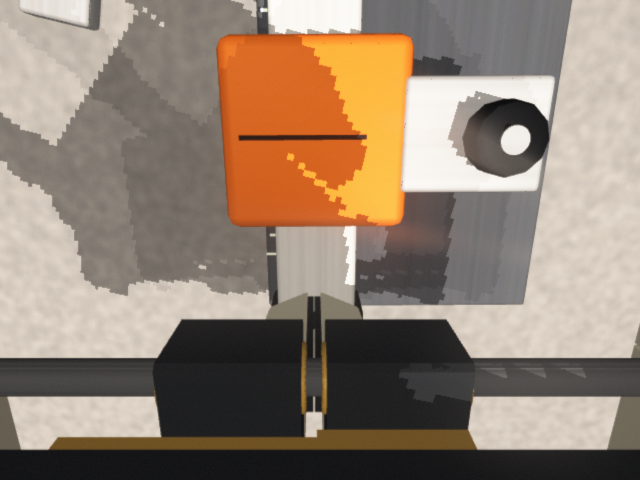

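```bash
python3 -m creep '[[[-2.5,10,-4,0,0,0],[-2.5,10,-1,0,0,0],[-1.2,5,0,0,0,0],[-1,4,0,0,0,0],[0,0,0,0,0,0]]]'
python3 -m creep '[[[-1.2,5,0,0,0,0],[-1.2,5,0,0,0,0],[-1.2,5,0,0,0,0],[-1.2,5,0,0,0,0],[-1.2,5,0,0,0,0]]]'
```

```text
time: 2.7
tool_pos: [0.585, -0.1702, 0.2334]
tool_rot: [3.138, 0.01, 1.806]
contact_force: [-0.6, -0.4, 0.4]
opening: 0.0004
time: 3.12
tool_pos: [0.5787, -0.1437, 0.2342]
tool_rot: [3.137, 0.012, 1.806]
contact_force: [0.5, -1.6, 0.1]
opening: 0.0003
```

```bash
python3 -m creep '[[[-1.2,5,-2,0,0,0],[-1.2,5,-2,0,0,0],[-1.2,5,-2,0,0,0],[-1.2,5,-1,0,0,0],[-1.2,5,0,0,0,0]]]'
python3 -m creep '[[[-1.2,5,0,0,0,0],[-1.2,5,0,0,0,0],[-1.2,5,0,0,0,0],[-1.2,5,0,0,0,0]]]'
```

```text
time: 3.53
tool_pos: [0.5722, -0.1159, 0.2268]
tool_rot: [3.136, 0.013, 1.806]
contact_force: [1.1, -0.6, 0.6]
opening: 0.0006
time: 3.87
tool_pos: [0.567, -0.0947, 0.2267]
tool_rot: [3.136, 0.015, 1.807]
contact_force: [0.2, -6.4, -1.4]
opening: 0.0004
```

```bash
for i in 1 2 3 4; do python3 -m creep '[[[-1,4,0,0,0,0],[-1,4,0,0,0,0],[-1,4,0,0,0,0]]]' | grep -E 'time|pos|force'; done
```

```text
time: 4.12
tool_pos: [0.5638, -0.0822, 0.2267]
contact_force: [-0.4, -0.0, -0.2]
time: 4.37
tool_pos: [0.5607, -0.07, 0.2268]
contact_force: [0.3, -1.4, -0.2]
time: 4.62
tool_pos: [0.5572, -0.056, 0.2267]
contact_force: [0.1, -1.0, -0.1]
time: 4.87
tool_pos: [0.5538, -0.042, 0.2268]
contact_force: [0.2, -0.6, -0.9]
```

```bash
python3 -m creep '[[[-1.5,6,0,0,0,0],[-1.5,6,0,0,0,0],[-1.5,6,0,0,0,0],[-1.5,6,0,0,0,0],[-1.2,5,0,0,0,0]]]' | grep -E 'time|pos|force'
python3 -m creep '[[[-1.2,5,0,0,0,0],[0,0,0,0,0,0]]]' | grep -E 'time|pos|force'
python3 - <<'E'
from h import *
im=viewer.read_camera('top'); w=viewer.read_camera('wrist')
v=np.hstack([cv2.resize(im[130:290,190:430],(400,267)),cv2.resize(w,(400,267))]);cv2.imwrite('pics/c3.png',v)
E
```

```text
time: 5.28
tool_pos: [0.5458, -0.01, 0.2268]
contact_force: [0.6, 0.1, -1.2]
time: 5.45
tool_pos: [0.544, -0.0031, 0.2267]
contact_force: [-0.4, 0.5, -0.1]
```

View pics/c3.png

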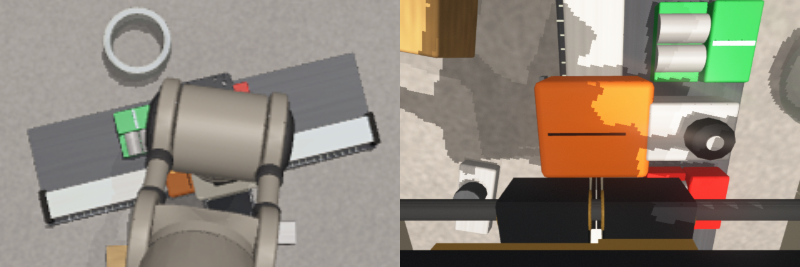

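The wrist view shows the stop past red, and the green humps and white notch line ahead. I'll measure the distance left.

```bash
cat > meas.py <<'E'
from h import *
a=np.radians(13.9); gy=np.array([-np.sin(a),np.cos(a)]); gx=np.array([gy[1],-gy[0]])
mp=pose('wrist'); im=viewer.read_camera('wrist'); t=robot.observe()['tool_pos']
f=lambda uv,z:(ray(mp,uv,z)[:2]@gy,ray(mp,uv,z)[:2]@gx)
r=cv2.minAreaRect(blob(im,(5,120,80),(24,255,255),(150,0,450,400)));print('stop',f(r[0],.076))
c=blob(im,(45,100,60),(80,255,255)); 
x,y,w,h=cv2.boundingRect(c); print('green box',x,y,w,h)
hsv=cv2.cvtColor(im,cv2.COLOR_BGR2HSV)[y:y+h,x:x+w]; k=cv2.inRange(hsv,(0,0,200),(180,60,255))
for q in cv2.findContours(k,cv2.RETR_EXTERNAL,cv2.CHAIN_APPROX_NONE)[0]:
    if cv2.contourArea(q)>30:
        e=cv2.minAreaRect(q); p=(e[0][0]+x,e[0][1]+y); print('white',p,e[1],f(p,.03))
print('tool s',t[:2]@gy,t[:2]@gx)
cv2.imwrite('pics/m.png',im)
E
python3 meas.py
```

```text
stop (np.float64(-0.09016902157503721), np.float64(0.5271642719767109))
green box 400 0 182 148
white (450.5, 103.0) (36.0, 77.0) (np.float64(-0.053365551550033405), np.float64(0.5827703964728043))
white (534.0, 76.0) (8.0, 68.0) (np.float64(-0.04362921923741034), np.float64(0.6141892014301984))
white (568.0, 91.5) (111.0, 26.0) (np.float64(-0.04936087758815079), np.float64(0.6284529381908056))
white (456.0, 48.0) (38.0, 80.0) (np.float64(-0.033565535152690465), np.float64(0.5829253534575453))
tool s -0.13477313348113212 0.5274207313229636
```

```bash
python3 -m creep '[[[-1.2,5,0,0,0,0],[-1.2,5,0,0,0,0],[-1.2,5,0,0,0,0],[-1,4,0,0,0,0],[-0.7,3,0,0,0,0]]]' | grep -E 'time|pos|force'
for i in 1 2 3; do python3 -m creep '[[[-0.7,3,0,0,0,0]]]' | grep -E 'time|pos|force'; done; python3 meas.py
```

```text
time: 6.02
tool_pos: [0.5389, 0.0183, 0.2268]
contact_force: [0.4, 0.1, -0.0]
time: 6.1
tool_pos: [0.5381, 0.0218, 0.2268]
contact_force: [0.1, -0.3, -0.6]
time: 6.18
tool_pos: [0.5372, 0.0252, 0.2268]
contact_force: [1.3, -0.9, 0.4]
time: 6.27
tool_pos: [0.5365, 0.0284, 0.2268]
contact_force: [0.9, -11.2, 0.1]
stop (np.float64(-0.05836906161019055), np.float64(0.5271362566149655))
green box 401 92 164 132
white (470.49998474121094, 206.0) (138.99996948242188, 33.99999237060547) (np.float64(-0.06230455153392121), np.float64(0.5956927037648795))
white (520.0, 162.0) (8.0, 64.0) (np.float64(-0.043881095725223), np.float64(0.6140661796227985))
white (446.5, 135.0) (30.0, 75.0) (np.float64(-0.03281531264969982), np.float64(0.5827077671853078))
white (553.5, 169.0) (108.0, 21.0) (np.float64(-0.04687926125524067), np.float64(0.6284232039030306))
tool s -0.10105208868238222 0.5275521926727078
```

```bash
for i in 1 2 3 4; do python3 -m creep '[[[-0.5,2,0,0,0,0]]]' | grep -E 'pos|force'; done; python3 meas.py | grep -E 'stop|tool'
```

```text
tool_pos: [0.536, 0.0301, 0.2269]
contact_force: [1.1, -7.8, -1.7]
tool_pos: [0.5356, 0.0317, 0.2269]
contact_force: [1.2, -3.6, -0.5]
tool_pos: [0.5352, 0.0335, 0.2269]
contact_force: [0.1, -2.6, -0.2]
tool_pos: [0.5347, 0.0355, 0.2269]
contact_force: [0.4, -2.3, 0.4]
stop (np.float64(-0.0515743487855016), np.float64(0.5273112350847358))
tool s -0.09355609969970853 0.527525442875609
```

```bash
for i in 1 2; do python3 -m creep '[[[-0.4,1.5,0,0,0,0],[0,0,0,0,0,0]]]' | grep -E 'pos|force';  python3 meas.py | grep -E 'stop|tool'; done
```

```text
tool_pos: [0.534, 0.038, 0.2269]
contact_force: [0.6, -0.2, -0.1]
stop (np.float64(-0.048381389857776375), np.float64(0.5275176239168378))
tool s -0.09143542012180148 0.5274961368113037
tool_pos: [0.5335, 0.0399, 0.2268]
contact_force: [-0.2, -0.3, -0.1]
stop (np.float64(-0.0453696796455952), np.float64(0.5271729736311745))
tool s -0.08957579466806584 0.5274980415716989
```

```bash
python3 -m creep '[[[0,0,0,0,0,0],[0,0,0,0,0,0]]]' | grep -E 'pos|force';  python3 meas.py; python3 -c "
import cv2;cv2.imwrite('pics/m1.png',cv2.imread('pics/m.png')[60:420,200:640])"
```

```text
tool_pos: [0.5335, 0.04, 0.2268]
contact_force: [0.8, 0.2, 1.0]
stop (np.float64(-0.03989137838417829), np.float64(0.5274292367325333))
green box 407 121 153 67
white (477.5, 175.49999237060547) (22.999996185302734, 140.99996948242188) (np.float64(-0.03766564483875455), np.float64(0.5969796782194594))
white (554.5, 161.0) (52.0, 9.0) (np.float64(-0.031921702639773925), np.float64(0.6280483155250142))
tool s -0.08936469605322865 0.5275025430684093
```

View pics/m1.png

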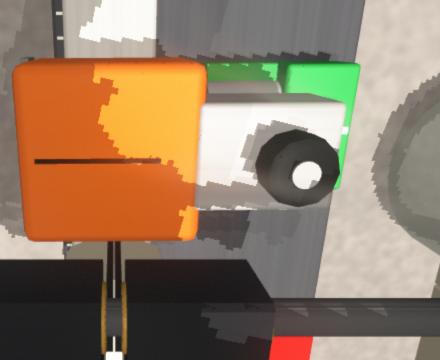

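The stop has jumped ahead of the fingers, with the force back to zero. I'll back off, rise, move clear and check from the fixed cameras.

```bash
python3 -m creep '[[[2.4,-10,0,0,0,0],[2.4,-10,0,0,0,0],[2,-8,15,0,0,0],[0,-5,40,0,0,0],[0,0,40,0,0,0]]]' | grep -E 'pos|force'
python3 -m creep '[[[-20,-30,20,0,0,0],[-20,-30,15,0,0,0],[-20,-30,10,0,0,0],[-20,-30,0,0,0,0],[-20,-30,0,0,0,0]]]' | grep -E 'pos|force'
python3 -m creep '[[[-20,-35,0,0,0,0],[-20,-35,0,0,0,0],[-20,-35,0,0,0,0],[-10,-20,0,0,0,0],[0,0,0,0,0,0]]]' | grep -E 'time|pos|force'
python3 - <<'E'
from h import *
im=viewer.read_camera('top'); sc=viewer.read_camera('scene'); cv2.imwrite('pics/t4.png',im);cv2.imwrite('pics/s4.png',sc)
v=np.vstack([cv2.resize(im[130:290,190:430],(690,300+0)),cv2.resize(sc[190:310,200:430],(690,300))])[:600];cv2.imwrite('pics/c4.png',v)
a=np.radians(13.9); gy=np.array([-np.sin(a),np.cos(a)]); gx=np.array([gy[1],-gy[0]])
for n,i in(('top',im),('scene',sc)):
    mp=pose(n); b=(200,155,425,270) if n=='top' else (220,190,420,310)
    for k,lo,hi,z in(('orange',(8,120,100),(22,255,255),.076),('green',(45,100,60),(80,255,255),.03)):
        r=cv2.minAreaRect(blob(i,lo,hi,b)); w=ray(mp,r[0],z)[:2]; print(n,k,r,w@gy,w@gx)
E
```

```text
tool_pos: [0.5387, 0.0027, 0.3162]
contact_force: [1.0, 0.2, 0.1]
tool_pos: [0.4393, -0.1523, 0.3723]
contact_force: [0.4, -0.8, -1.3]
time: 8.6
tool_pos: [0.3614, -0.288, 0.3747]
contact_force: [0.2, -0.4, 0.4]
top orange ((278.5697326660156, 236.79290771484375), (27.748138427734375, 28.165054321289062), 76.60750579833984) -0.043033271725283234 0.5263445940719489
top green ((279.60003662109375, 206.29998779296875), (27.51181411743164, 11.067971229553223), 71.56504821777344) -0.0592619810787223 0.5965760889652876
scene orange ((343.3597717285156, 218.21658325195312), (40.59322738647461, 30.13531494140625), 86.05481719970703) -0.044088530983031046 0.5276449002661318
scene green ((352.78448486328125, 252.66378784179688), (24.16038703918457, 21.665565490722656), 66.80140686035156) -0.04684498164480248 0.6064260103229777
```

View pics/c4.png

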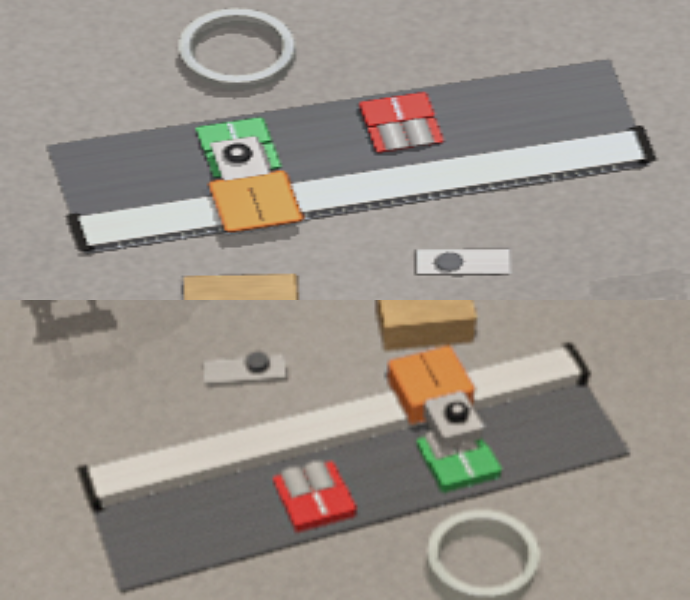

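In the top view the stop now measures s = -0.0430, and the green notch was at -0.0427 earlier. The white line runs in line with the pin, the other items look unmoved, and the arm is clear.

```bash
python3 -c "
from cell import robot
print(robot.observe()['contact_force']); robot.hand_in()"
```

```text
[-0.65758693 -0.61676368  0.09918374]
the job is handed in; nothing more can be done
```

The orange stop is clicked into the green notch, and the job is handed in at about 9 s with the arm clear. I pushed it along the rail with closed fingers, over the red block and up onto green's first hump. The highest push force I read was about 11 N. It then fell to zero and the stop jumped ahead of the fingers by itself.

**Last checks:** after backing off, the top camera puts the stop within about 0.3 mm of the notch along the rail. The scene camera puts it about 1.4 mm from that same notch value. The white line is in line with the pin, and the objects near the gauge look undisturbed.

**Disagreement:** one close-up wrist reading just after the jump put the stop about 4 mm past the notch. The two fixed cameras did not bear this out, so I put it down to the steep close-up view or to the stop still settling.

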